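# Lock the jam nut on a stone hold-down clamp

## Robot

A 6-joint arm with a two-finger parallel gripper is mounted at the origin on the work surface. World frame = base frame: x ahead of the robot, y to its left, z up, the work surface at z = 0. Lengths are in m, angles in rad, forces in N, time in s.
With the tool pointing down it reaches from about 0.15 to 0.775 m from the base axis. Payload 6.1 kg.
Tool frame: the origin (TCP) lies at the very end of the fingers, on their centre line; the grasp point (between the pads) lies 19 mm behind it; z points along the fingers, y is the line along which they close (so a half turn about z gives the same grasp; the last joint's range is limited). The gripper opens to 85 mm and grips with 20 to 120 N. Pads are 22 mm wide; open, the fingers measure 114 mm over their backs; the gripper's body (76 mm by 85 mm) begins 54 mm behind the grasp point. The pads swing forward as they close: fully open they stand 13 mm farther back than shut.
Start: joints at [1.311, 0.126, -0.04, 1.405, 0, 1.571], TCP at [0.135, 0.507, 0.231] pointing down, gripper open.
Joint ranges: [-2.72, 2.72], [-0.95, 1.95], [-1.27, 1.35], [-1.78, 2.02], [-1.46, 1.47], [-3.14, 3.14]. Speed limits (rad/s): [2.39, 2.39, 3.01, 3.14, 3.14, 3.14].

## Interface

Orientations are given as a unit quaternion [w, x, y, z].
In Python, from cell import ctrl, kinematics, imaging, spotter, sensors gives the robot as it stands. Calls block until the motion is done:
- ctrl.goto(position, orientation): joint-space move of the TCP to a pose.
- ctrl.move_straight(position, rotation=None, rate=0.15, force_limit=None): straight line of the TCP; rotation=None keeps the orientation; rate is the mean speed in m/s. With force_limit (N) it stops when the force on the tool has changed by that much, and returns True; else False.
- ctrl.set_joints(angles): joint-space move.
- ctrl.open_gripper() and ctrl.grab(f_grip=None): open the fingers fully, or close them until they stop; f_grip is the grip in N (None keeps the last).
- ctrl.pause(seconds).
- kinematics.ik(position, orientation): joint angles nearest the present ones, or None.
- imaging.camera(name): name is "scene" or "top"; returns a dict with "color" (384x512x3 uint8, red, green, blue), "z_map" (384x512 float32, m along the optical axis (not along the pixel's ray), 0 where there is no reading), "fovy" (degrees; the focal length in pixels is half the picture's height over the tangent of half this angle, whatever the lens; pixels are square), "cx", "cy" (the principal point, pixels), "eye" and "rotation" of the camera in the world. Camera axes: x right, y down, z forward; pixel columns grow to the right and rows downward; lengths in m; the calibration is good to about 2 mm. A picture is of the moment at which its call begins.
A pose or a line that the arm cannot do raises ctrl.PlanningError and nothing moves.
- ctrl.job_done(): hands the job in; it is judged then, once.
Trained networks look in a picture, given as the dict that the camera call returned (one of the last four; its "shot" number tells which), for a name from the list of things; names that differ only in an ending like _2 or _b are one class to them, and where a whole thing is asked for, a point or a joint stands for the part that bears it (a point fixed in the world has none). Each returns a list of dicts, best first, with "confidence" (0 to 1); they miss things now and then, are a little off and sometimes report something else, mostly with a low value. They report only what shows in the picture. A call takes as long as a camera call.
- spotter.silhouettes(label, picture): "pixels" (384x512 bool, what is visible of it) and "extent" ([left, top, right, bottom] in pixels, round what is visible of it).
Readings, each from a call of its own:
- sensors.get_time(): time.
- sensors.get_joint_pos(): joint angles.
- sensors.get_joint_vel(): joint speeds.
- sensors.get_joint_efforts(): joint torques, N m.
- sensors.get_tool_pos(): TCP position.
- sensors.get_tool_rot(): TCP orientation.
- sensors.get_contact_force(): force on the tool from outside, world axes, zero at the start.
- sensors.get_ft_torque(): the same for the moment, N m.
- sensors.get_gripper_width(): opening from 0.0 (shut) to 1.0 (fully open).
- sensors.get_grasp_force(): force on a finger pad.
Only numpy, scipy, OpenCV 4.12 (cv2) and the standard library are available. Lean on these libraries where they do the work, as an engineer would, in place of code of your own. Each camera call takes 0.05 s, during which the arm holds its last target. There are 200 camera calls.

## Task

The marble tablet is held under a strap clamp whose lower nut is already set: fit the large spanner onto that lower nut, its handle beside the stop lug on the strap, so that the nut cannot turn with it (beyond the spanner's slack). With the spanner holding, turn the jam nut above it clockwise until it is down against the lower nut and nip it up firmly, so that the spanner presses on the lug. Then take the spanner off and lay it flat on the bench, clear of the clamp, leaving the smaller spanner where it lies.

Things in the scene. Friction and masses are not known exactly. Their poses are not given: they have to be found in the camera images.
- clamp: fixed strap clamp; origin on the bench under the axis of its upright threaded stud (24 mm thick, top 104 mm above the bench). Steel strap 90 mm wide (local x), along local y from -210 to +120 mm, flat top 52 mm above the bench, over a marble tablet at its +y end and a heel block at -y. Lower nut lies on the strap, jam nut above; the -y half is clear but for the stop lug
- stop_lug: fixed square steel lug 14 x 14 x 30 mm tall standing on the strap at clamp-frame x -35, y -180 mm (origin at its foot's centre). It stops a spanner handle that lies on the strap along -y from turning clockwise (seen from above); with the lower nut at 0 the handle lies about 17 mm from it
- lower_nut_mid (a point): centre of the lower hexagon nut, 36 mm across flats, 20 mm high, lying on the strap (this point is 10 mm above the strap). Its axes turn with the nut: two flats look along its +x and -x, the others lie every 60 degrees; so a spanner with its jaw's axis along the nut's y fits
- lower_nut (a joint): angle of the lower nut in rad, counter-clockwise from above positive; starts near 0 (axes parallel to the clamp's). It turns easily (0.08 N m), more easily than the jam nut turns on it (0.15 N m): unless held it goes round with the jam nut. Its setting is lost beyond 0.45 rad either way
- jam_nut_mid (a point): centre of the upper hexagon nut (jam nut), 36 mm across flats, 16 mm high; when seated its underside lies on the lower nut, 72 mm above the bench, and this point is 80 mm above the bench. Its axes turn with it: flats look along its +x and -x and every 60 degrees
- jam_nut (a joint): how far the jam nut is unscrewed from the lower nut, in rad, relative to the lower nut: 0 is hard against it. Clockwise from above lowers it, 8 mm per full turn; it starts 1.2 to 1.7 rad up (gap 1.5 to 2.2 mm). It stays where it is left; a firm nip is about 0.8 N m
- spanner: the large open-ended spanner, steel, 10 mm thick, about 0.45 kg, lying flat. Origin under the centre of its jaw, which opens to +x (gap 38.2 mm, tips flared over the last 14 mm, reaching 30 mm ahead of the origin, gap's floor 23 mm behind it); head about 68 mm wide; flat handle 22 mm wide along -x to 205 mm from the origin. On the strap it fits under the jam nut
- spanner_jaw (a point): centre of the large spanner's jaw, at half its thickness (5 mm above its underside); on the nut's axis when fully home
- spanner_grip (a point): point on the large spanner's handle near its centre of mass, 80 mm behind the jaw's centre, at half its thickness
- small_spanner: a smaller open-ended spanner (jaw gap 22 mm, 150 mm long, 8 mm thick): too small for these nuts; bystander. Origin under its jaw's centre, handle to its -x

How it is judged:
On the way, in this order (a step that is already met when the one before it is completed fails the run):
1. the large spanner is on the lower nut, jaw fully home (within 6 mm of the nut's axis), and the jam nut is still unscrewed by more than 0.8 rad (horizontal distance between spanner_jaw and lower_nut_mid below 0.006 m and z of spanner_jaw in the frame of lower_nut_mid between -0.011 and 0.005 m and value of joint jam_nut above 0.8 rad), for 0.2 s.
2. the jam nut is against the lower nut (within 0.08 rad) and nipped up: the spanner, still on the lower nut, presses on the stop lug with more than 3 N (horizontal distance between spanner_jaw and lower_nut_mid below 0.006 m and z of spanner_jaw in the frame of lower_nut_mid between -0.011 and 0.005 m and value of joint jam_nut below 0.08 rad and contact force between spanner and stop_lug above 3 N), for 0.2 s.
At the end, for the whole second after the job is handed in: the jam nut is within 0.1 rad of hard against the lower nut, the lower nut is within 0.45 rad of its zero, and the large spanner lies flat and still on the bench (jaw and grip points lower than 15 mm), its jaw more than 100 mm from the stud's axis (value of joint jam_nut below 0.1 rad and value of joint lower_nut between -0.45 and 0.45 rad and horizontal distance between spanner_jaw and clamp above 0.1 m and height (world z) of each of spanner_jaw, spanner_grip below 0.015 m and linear speed of spanner below 0.02 m/s); the robot touches nothing.
It fails at once if the lower nut is turned more than 0.45 rad from its zero, so that its setting is lost (not (value of joint lower_nut between -0.45 and 0.45 rad)).
It fails at once if the small spanner is moved more than 40 mm (distance of small_spanner from where it was at the start of the episode above 0.04 m).
It also fails if it takes over 72 s, if anything falls off the work surface, if the arm or the gripper's body presses on something with over 40 N, if the wrist force passes 120 N, or if a joint passes its speed limit or range.

## Working session

There is one attempt and no reset: what is moved stays moved. The work goes in short steps, each a Python script; the robot and the scene stay as the last script left them, time stands still between calls to the robot, and variables do not carry over. Pictures are saved under pics/ and viewed, at most 10 in all, crops included, and the job is handed in when it is done.

```bash
mkdir -p pics; ls; cat > h.py <<'E'
import numpy as np, cv2
from cell import ctrl, kinematics, imaging, spotter, sensors
def cloud(p):
    z=p["z_map"]; H,W=z.shape; f=H/2/np.tan(np.radians(p["fovy"])/2)
    v,u=np.mgrid[:H,:W]
    c=np.stack([(u-p["cx"])/f*z,(v-p["cy"])/f*z,z],-1)
    R=np.array(p["rotation"])
    if R.shape!=(3,3):
        from scipy.spatial.transform import Rotation as Ro; R=Ro.from_quat(R,scalar_first=True).as_matrix()
    return c@R.T+np.array(p["eye"])
E
python3 - <<'E'
from h import *
ims=[]
for n in("top","scene"):
    p=imaging.camera(n); C=cloud(p); ims.append(p["color"][...,::-1])
    np.savez(f"{n}0.npz",C=C,color=p["color"],z=p["z_map"])
    print(n,p["eye"],p["fovy"],p["rotation"])
    for l in("spanner","small_spanner","clamp","stop_lug","lower_nut_mid","jam_nut_mid"):
        for d in spotter.silhouettes(l,p)[:2]:
            m=d["pixels"]&(p["z_map"]>0); q=C[m]
            if len(q)==0: continue
            r=cv2.minAreaRect((q[:,:2]*1000).astype(np.float32))
            print(l,round(d["confidence"],2),d["extent"],m.sum(),np.median(q,0).round(3),np.percentile(q[:,2],[5,50,95]).round(3),np.round(r[0]),np.round(r[1]),round(r[2],1))
    cv2.imwrite(f"pics/{n}0.png",ims[-1])
E
```

```text
cell.py
pics
top [ 0.34976367 -0.07062789  1.08403955] 44.813895767726166 [-0.05860535  0.70912413 -0.70025289  0.05791606]
spanner 0.61 [298.9, 213.0, 399.9, 245.3] 1310 [ 0.448 -0.252  0.01 ] [0.006 0.01  0.013] [ 448. -287.] [234.  71.] 86.9
spanner 0.59 [228.5, 210.8, 236.2, 218.7] 55 [ 0.48  -0.017  0.081] [0.058 0.081 0.084] [481. -16.] [14. 14.] 78.8
small_spanner 0.77 [310.2, 158.3, 374.5, 179.7] 544 [ 0.606 -0.252  0.008] [0.003 0.008 0.012] [ 603. -274.] [ 47. 151.] 3.3
clamp 0.93 [66.4, 135.5, 248.9, 222.0] 9346 [0.542 0.2   0.05 ] [0.037 0.05  0.056] [547. 150.] [409. 171.] 79.9
stop_lug 0.44 [300.0, 214.2, 400.3, 245.9] 1456 [ 0.447 -0.251  0.01 ] [-0.     0.01   0.013] [ 448. -287.] [234.  74.] 87.0
lower_nut_mid 0.6 [147.3, 176.6, 164.8, 188.7] 99 [0.535 0.143 0.087] [0.065 0.087 0.092] [540. 148.] [19. 34.] 44.8
jam_nut_mid 0.57 [144.8, 170.7, 163.9, 188.8] 161 [0.54  0.147 0.089] [0.058 0.089 0.1  ] [546. 156.] [39. 42.] 38.9
jam_nut_mid 0.31 [230.4, 210.6, 235.0, 216.4] 48 [ 0.48  -0.017  0.082] [0.063 0.082 0.084] [480. -17.] [13. 13.] 89.6
scene [1.08745931 0.412966   0.59595132] 52.0491312432899 [-0.19283148  0.35173909  0.81693491 -0.41438266]
small_spanner 0.87 [165.8, 174.0, 214.3, 201.3] 338 [ 0.609 -0.246  0.006] [0.001 0.006 0.007] [ 605. -273.] [ 46. 147.] 6.6
small_spanner 0.33 [203.0, 143.8, 266.5, 185.6] 633 [ 0.453 -0.238  0.007] [0.    0.007 0.01 ] [ 439. -281.] [235.  77.] 79.0
clamp 0.92 [264.2, 181.1, 453.6, 356.5] 12333 [0.571 0.238 0.04 ] [0.009 0.04  0.053] [521. 126.] [466. 214.] 79.4
clamp 0.54 [340.3, 224.2, 357.6, 239.8] 189 [0.561 0.162 0.085] [0.073 0.085 0.089] [555. 156.] [29. 38.] 16.5
lower_nut_mid 0.68 [333.3, 222.8, 351.6, 249.5] 364 [0.563 0.163 0.072] [0.051 0.072 0.089] [552. 155.] [37. 40.] 21.6
jam_nut_mid 0.77 [334.9, 224.8, 354.2, 239.2] 192 [0.561 0.162 0.085] [0.073 0.085 0.089] [546. 159.] [37. 50.] 50.4
```

```bash
python3 - <<'E'
import cv2,numpy as np
t=cv2.imread("pics/top0.png")[110:260,50:420]; s=cv2.imread("pics/scene0.png")[130:370,150:470]
t=cv2.resize(t,None,fx=2.1,fy=2.1,interpolation=2);cv2.imwrite("pics/t1.png",t)
s=cv2.resize(s,None,fx=2.4,fy=2.4,interpolation=2);cv2.imwrite("pics/s1.png",s)
# precise geometry
for n in("top0","scene0"):
    d=np.load(n+".npz");C=d["C"];z=d["z"]
    def sel(zl,zh,b): return (z>0)&(C[...,2]>zl)&(C[...,2]<zh)&(C[...,0]>b[0])&(C[...,0]<b[1])&(C[...,1]>b[2])&(C[...,1]<b[3])
    for nm,zl,zh,b in(("stud",.097,.11,(.45,.65,.05,.25)),("jam",.084,.095,(.5,.6,.1,.2)),("lug",.076,.09,(.42,.52,-.06,.04)),("strap",.047,.056,(.35,.7,-.15,.4)),("span",.005,.016,(.38,.53,-.45,-.13))):
        q=C[sel(zl,zh,b)]
        if len(q)<5: print(n,nm,len(q));continue
        r=cv2.minAreaRect((q[:,:2]*1000).astype(np.float32)); print(n,nm,len(q),q.mean(0).round(4),np.round(r[0],1),np.round(r[1],1),round(r[2],1),np.median(q[:,2]).round(4))
E
```

```text
top0 stud 113 [0.5471 0.1542 0.1038] [547.3 154.2] [23.8 24.2] 18.6 0.1038
top0 jam 130 [0.5455 0.1517 0.0896] [547.6 154.6] [36.4 41. ] 0.5 0.0896
top0 lug 45 [ 0.4811 -0.0163  0.0819] [481.4 -16.1] [13.7 14.2] 78.1 0.0817
top0 strap 5233 [0.5385 0.1087 0.052 ] [552.4 136.9] [387.4 120.4] 82.0 0.0521
top0 span 1333 [ 0.4499 -0.2734  0.0098] [ 454.  -296.9] [140.9 298.7] 2.3 0.0099
scene0 stud 111 [0.5508 0.1549 0.1018] [549.6 154.1] [23.9 23.2] 33.0 0.1022
scene0 jam 148 [0.5559 0.1579 0.0887] [552.4 156.1] [33.7 34.8] 32.5 0.0883
scene0 lug 32 [ 0.4833 -0.0163  0.0793] [483.6 -17.1] [15.  15.5] 77.9 0.0795
scene0 strap 4497 [0.5492 0.1314 0.0503] [544.9 131.4] [376.   94.8] 79.2 0.0503
scene0 span 519 [ 0.4516 -0.265   0.0077] [ 448.4 -284.9] [233.5  69.7] 87.0 0.0078
```

View pics/t1.png

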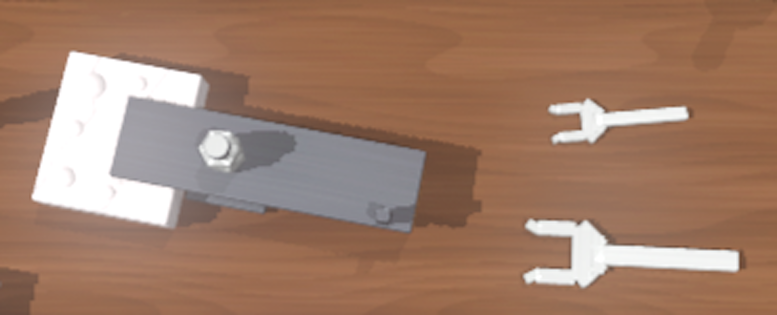

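View pics/s1.png

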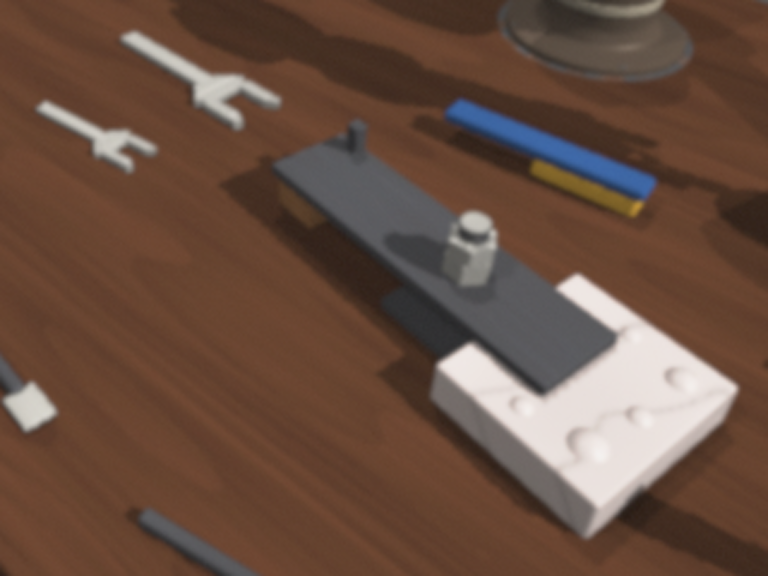

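The top view shows the clamp on the left, with the nut at crop (220,148), the lug at (383,213) and the strap running to the right. The large spanner is at bottom right, jaw facing left (crop 530–740, y≈255), and the small spanner is above it. The stud-to-lug distance of 183.4 mm matches the given sizes, and the clamp yaw comes out at about −10.3°. Next I'll refine the spanner's axis and plan.

```bash
cat >> h.py <<'E'
from scipy.spatial.transform import Rotation as Ro
def quat(a): # tool down, finger line at world angle a (rad)
    y=np.array([np.cos(a),np.sin(a),0]); z=np.array([0,0,-1.]); x=np.cross(y,z)
    return Ro.from_matrix(np.stack([x,y,z],1)).as_quat(scalar_first=True)
def best(a,pos): # choose a or a+pi giving central q6
    o=[]
    for k in(a,a+np.pi):
        j=kinematics.ik(pos,quat(k)); 
        if j is not None:o.append((abs(j[5]),k,j))
    return min(o,key=lambda t:t[0])
def span_fit(C,z,box,zlo,zhi):
    m=(z>0)&(C[...,2]>zlo)&(C[...,2]<zhi)&(C[...,0]>box[0])&(C[...,0]<box[1])&(C[...,1]>box[2])&(C[...,1]<box[3])
    m=m.astype(np.uint8); n,l,s,_=cv2.connectedComponentsWithStats(m); k=1+np.argmax(s[1:,4])
    q=C[l==k][:,:2]; (c,wh,_)=cv2.minAreaRect((q*1000).astype(np.float32))
    d0=np.linalg.svd(q-q.mean(0),full_matrices=False)[2][0]
    if d0[1]<0:d0=-d0
    for _ in range(3):
        n0=np.array([-d0[1],d0[0]]); s=q@d0; h=q[(s<s.min()+.12)]
        c2=h.mean(0); d0=np.linalg.svd(h-c2,full_matrices=False)[2][0]; d0*=np.sign(d0[1])
    s=q@d0; n0=np.array([-d0[1],d0[0]]); lat=(q-c2)@n0
    jaw=c2+d0*((s.min()+s.max())/2+.0875-c2@d0)
    return jaw,d0,s.max()-s.min(),(lat.min(),lat.max())
E
python3 - <<'E'
from h import *
for n in("top0","scene0"):
    d=np.load(n+".npz"); j,d0,L,lat=span_fit(d["C"],d["z"],(.38,.53,-.45,-.15),.005,.016)
    print(n,j.round(4),np.degrees(np.arctan2(d0[1],d0[0])).round(2),round(L,4),np.round(lat,4))
for a,p in((np.radians(-3),(.448,-.28,.1)),(np.radians(-10.3),(.5337,.0755,.1))):
    for k in(a,a+np.pi):
        j=kinematics.ik(p,quat(k)); print(None if j is None else np.round(j,2))
for a in range(-180,180,30):
    j=kinematics.ik((.548,.1543,.075),quat(np.radians(a))); print(a,None if j is None else round(j[5],2),end='; ')
E
```

```text
top0 [ 0.452 -0.199] 87.83 0.2337 [-0.0371  0.0368]
scene0 [ 0.454  -0.1978] 87.98 0.233 [-0.0339  0.0361]
[-0.56  0.16 -0.28  1.12  0.    1.06]
[-0.56  0.16 -0.28  1.12  0.   -2.08]
[ 0.14  0.18 -0.26  1.13  0.    1.89]
[ 0.14  0.18 -0.26  1.13  0.   -1.25]
-180 -1.3; -150 -1.82; -120 -2.34; -90 -2.87; -60 2.89; -30 2.37; 0 1.85; 30 1.32; 60 0.8; 90 0.27; 120 -0.25; 150 -0.77;
```

```bash
python3 - <<'E'
from h import *
t=np.radians(87.9); d=np.array([np.cos(t),np.sin(t)]); g=np.array([.453,-.1985])-.08*d
a=t-np.pi/2
ctrl.goto((*g,.09),quat(a)); 
ctrl.move_straight((*g,.004),rate=.1,force_limit=8)
print(sensors.get_tool_pos())
ctrl.grab(60); print(sensors.get_gripper_width(),sensors.get_grasp_force(),sensors.get_contact_force(),sensors.get_tool_pos())
ctrl.move_straight((*g,.12),rate=.15); print(sensors.get_gripper_width(),sensors.get_contact_force(),sensors.get_time())
# stage above the strap, jaw 65 mm short of nut
c=np.array([.548,.1543]); u=np.array([np.sin(np.radians(10.3)),np.cos(np.radians(10.3))])
p=c-u*(.08+.065)
ctrl.goto((*p,.12),quat(np.radians(-10.3)))
print(sensors.get_time(),sensors.get_tool_pos())
P=imaging.camera("top");np.savez("top1.npz",C=cloud(P),z=P["z_map"])
ctrl.move_straight((*p,.075),rate=.1)
P=imaging.camera("scene");np.savez("sc1.npz",C=cloud(P),z=P["z_map"])
cv2.imwrite("pics/sc1.png",cv2.resize(P["color"][100:330,180:480,::-1],None,fx=2.5,fy=2.5,interpolation=2))
P=imaging.camera("top");np.savez("top2.npz",C=cloud(P),z=P["z_map"])
cv2.imwrite("pics/top2.png",cv2.resize(P["color"][110:260,50:300,::-1],None,fx=3,fy=3,interpolation=2))
E
```

```text
[ 0.45054651 -0.27871427  0.0045989 ]
0.22824534928732024 58.96757483482361 [-1.30622077 -0.37628426  6.27529193] [ 0.45012925 -0.27856524  0.00448204]
0.23137733004596697 [ 0.30865057 -0.20850374 -4.59381931] 6.25
7.4 [0.52188353 0.01093508 0.11960948]
```

View pics/sc1.png

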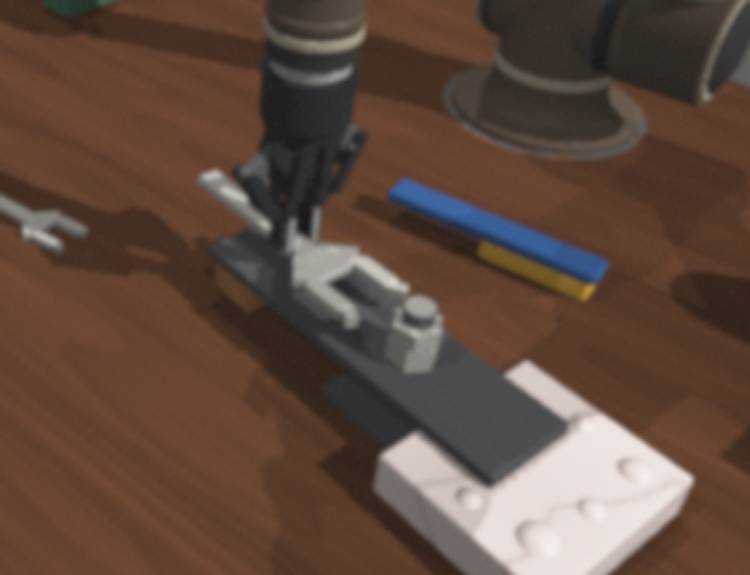

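View pics/top2.png

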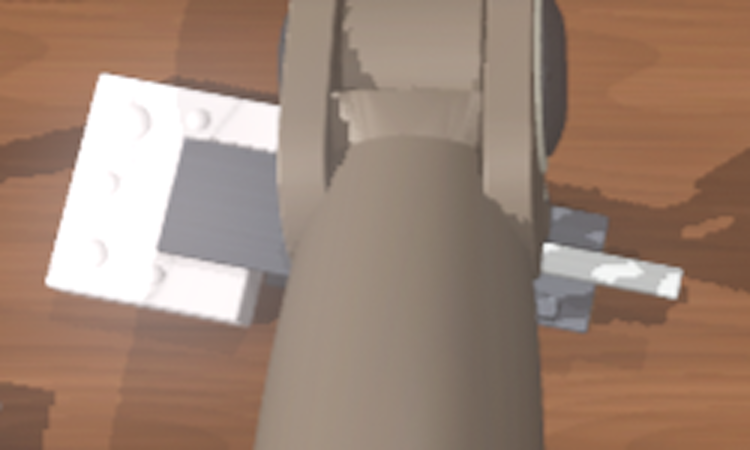

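The scene view shows the spanner gripped and level above the strap, prongs at crop (345,320) and (405,290), facing the nut at (415,335). The arm blocks the top view. I'll check the spanner's alignment with the stud in the scene cloud.

```bash
python3 - <<'E'
from h import *
d=np.load("sc1.npz");C=d["C"];z=d["z"]
th=np.radians(10.3);u=np.array([np.sin(th),np.cos(th)]);r=np.array([np.cos(th),-np.sin(th)])
q0=C[(z>0)&(C[...,2]>.098)&(C[...,2]<.107)&(np.hypot(C[...,0]-.549,C[...,1]-.154)<.025)]
c=(q0[:,:2].min(0)+q0[:,:2].max(0))/2; print("stud",c.round(4),len(q0))
X=(C[...,:2]-c)@r; Y=(C[...,:2]-c)@u; Z=C[...,2]
m=(z>0)&(abs(X)<.05)&(Y<-.02)&(Y>-.3)&(Z>.070)&(Z<.095)
for lo in np.arange(-.3,-.02,.01):
    k=m&(Y>=lo)&(Y<lo+.01)
    if k.sum()>3: print(lo.round(3),k.sum(),(X[k].min()*1e3).round(1),(X[k].max()*1e3).round(1),(np.median(Z[k])*1e3).round(1), (Y[k].max()*1e3).round(1))
E
```

```text
stud [0.5487 0.1546] 105
-0.27 26 -10.2 12.0 78.2 -260.1
-0.26 28 -8.5 12.0 78.9 -250.2
-0.25 29 -10.3 11.9 78.7 -240.4
-0.24 27 -9.9 13.7 78.9 -230.3
-0.23 28 -5.5 11.8 78.6 -220.1
-0.22 22 -3.9 11.6 78.4 -210.3
-0.21 21 1.9 12.0 78.5 -200.3
-0.2 18 1.7 12.5 77.8 -190.5
-0.19 19 1.0 12.5 78.3 -180.0
-0.18 18 3.0 11.8 76.6 -171.0
-0.17 4 10.1 11.7 76.1 -167.6
-0.16 14 -10.9 24.0 88.8 -150.3
-0.15 50 -24.4 24.3 84.7 -140.0
-0.14 103 -23.2 24.8 82.9 -130.3
-0.13 49 -18.9 22.3 78.8 -120.3
-0.12 68 -27.1 28.0 78.4 -110.0
-0.11 105 -36.9 37.1 78.7 -100.0
-0.1 122 -35.8 34.6 78.4 -90.0
-0.09 74 -32.7 35.4 78.2 -80.0
-0.08 68 -35.5 35.8 78.3 -70.1
-0.07 65 -34.5 35.8 78.4 -60.5
-0.06 79 -33.4 35.2 78.2 -50.2
-0.05 64 -35.6 36.1 77.8 -40.1
-0.04 21 -28.1 32.9 75.2 -37.3
```

```bash
python3 - <<'E'
from h import *
th=np.radians(10.3);u=np.array([np.sin(th),np.cos(th)])
p=np.array(sensors.get_tool_pos())[:2]; print(p)
print(ctrl.move_straight((*p,.0572),rate=.08,force_limit=8),sensors.get_tool_pos(),sensors.get_contact_force())
z=sensors.get_tool_pos()[2]+ .0003
q=p+u*.066
s=ctrl.move_straight((*q,z),rate=.05,force_limit=12)
t=np.array(sensors.get_tool_pos());print(s,t,(t[:2]-p)@u,sensors.get_contact_force(),sensors.get_ft_torque(),sensors.get_time())
P=imaging.camera("scene");C=cloud(P);np.savez("sc2.npz",C=C,z=P["z_map"])
cv2.imwrite("pics/sc2.png",cv2.resize(P["color"][150:300,250:430,::-1],None,fx=4,fy=4,interpolation=2))
E
```

```text
[0.52271629 0.01149312]
True [0.52335697 0.0115069  0.05642244] [0.1870959  0.11422172 4.20471944]
False [0.53442962 0.07681808 0.05649931] 0.06636661507489415 [-0.30765469 -0.41642945 -1.10222948] [-0.00040798 -0.0403803   0.02989321] 9.9333
```

View pics/sc2.png

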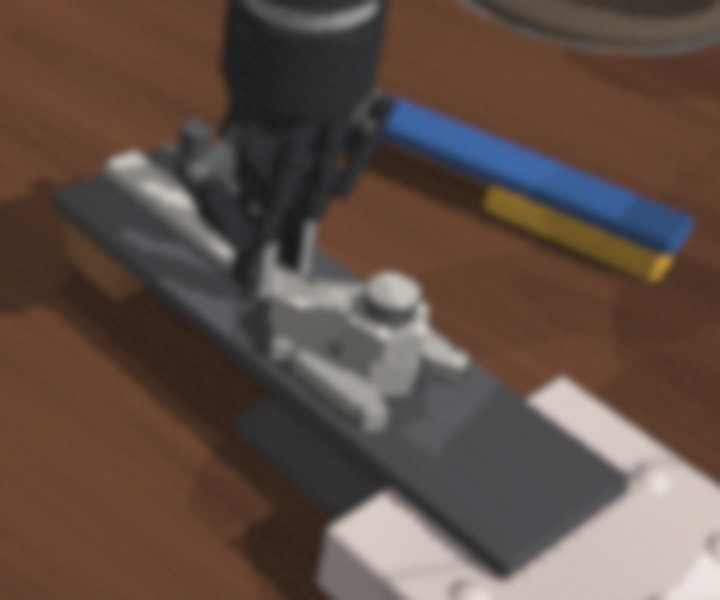

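The spanner slid onto the nut without force, with the prongs at crop (375,410) and (455,365), past the nut at (390,340). I'll push gently to find the jaw floor, which confirms it is home, then release and look from above.

```bash
python3 - <<'E'
from h import *
th=np.radians(10.3);u=np.array([np.sin(th),np.cos(th)])
p=np.array(sensors.get_tool_pos()); 
s=ctrl.move_straight((*(p[:2]+u*.006),p[2]),rate=.02,force_limit=6)
t=np.array(sensors.get_tool_pos());print(s,(t-p)[:2]@u,sensors.get_contact_force())
b=t[:2]-u*.002
ctrl.move_straight((*b,p[2]),rate=.03)
ctrl.open_gripper(); 
ctrl.move_straight((*b,.12),rate=.2)
ctrl.goto((*(b-u*.1-np.array([.12,0])),.25),quat(np.radians(30)))
P=imaging.camera("top");C=cloud(P);np.savez("top3.npz",C=C,z=P["z_map"])
cv2.imwrite("pics/top3.png",cv2.resize(P["color"][130:230,100:260,::-1],None,fx=4.5,fy=4.5,interpolation=2))
print(sensors.get_time())
z=P["z_map"];th=np.radians(10.3)
q=C[(z>0)&(C[...,2]>.084)&(C[...,2]<.096)&(np.hypot(C[...,0]-.548,C[...,1]-.154)<.03)]
st=C[(z>0)&(C[...,2]>.099)&(C[...,2]<.11)&(np.hypot(C[...,0]-.548,C[...,1]-.154)<.03)]
print(cv2.minAreaRect((q[:,:2]*1000).astype(np.float32)),cv2.minAreaRect((st[:,:2]*1000).astype(np.float32)),np.median(q[:,2]))
r=np.array([np.cos(th),-np.sin(th)]);c=np.array([.548,.1543])
X=(C[...,:2]-c)@r;Y=(C[...,:2]-c)@u;m=(z>0)&(C[...,2]>.058)&(C[...,2]<.068)&(abs(X)<.06)
k=m&(abs(X)<.05)&(Y>-.02);print("tip",Y[k].max());k=m&(Y<-.1)&(abs(X)<.025);print("tail",Y[k].min());
kk=k&(Y<-.15);print("handle lat @-175",X[kk].min(),X[kk].max(),"near",[ (X[k&(abs(Y-y)<.01)].mean()*1e3).round(1) for y in(-.19,-.16,-.12)])
E
```

```text
True 0.0023007976882626993 [ 0.46314296 -0.30014656  4.43746298]
12.5417
((0.0, 0.0), (0.0, 0.0), 0.0) ((0.0, 0.0), (0.0, 0.0), 0.0) nan
tip 0.07310135276130948
  return _methods._mean(a, axis=axis, dtype=dtype,
  ret = ret.dtype.type(ret / rcount)
Traceback (most recent call last):
ValueError: zero-size array to reduction operation minimum which has no identity
```

View pics/top3.png

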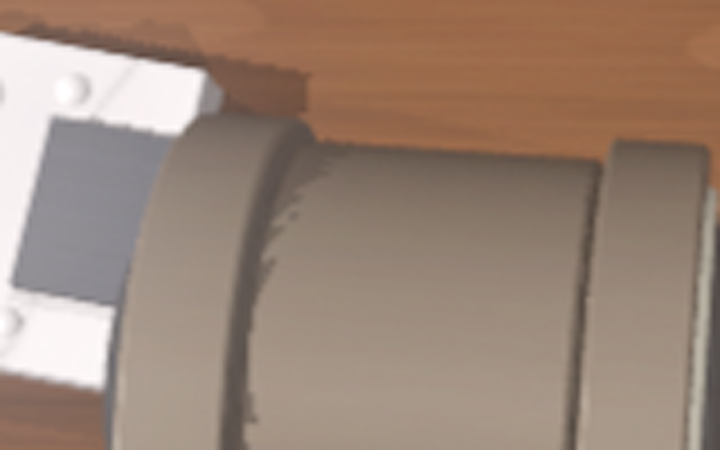

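The arm still blocks the view. I'll swing the base back to its start angle and look again.

```bash
cat > look.py <<'E'
from h import *
import sys
def look(name):
    ctrl.set_joints([1.311,0.126,-0.04,1.405,0,1.571])
    P=imaging.camera("top");C=cloud(P);z=P["z_map"];np.savez(name+".npz",C=C,z=z)
    cv2.imwrite(f"pics/{name}.png",cv2.resize(P["color"][130:230,100:260,::-1],None,fx=4.5,fy=4.5,interpolation=2))
    th=np.radians(10.3);u=np.array([np.sin(th),np.cos(th)]);r=np.array([np.cos(th),-np.sin(th)]);c=np.array([.548,.1543])
    R=np.hypot(C[...,0]-.548,C[...,1]-.154)
    for zl,zh in((.084,.096),(.099,.11)):
        q=C[(z>0)&(C[...,2]>zl)&(C[...,2]<zh)&(R<.03)]
        if len(q): print(cv2.minAreaRect((q[:,:2]*1000).astype(np.float32)),np.median(q[:,2]))
    X=(C[...,:2]-c)@r;Y=(C[...,:2]-c)@u;m=(z>0)&(C[...,2]>.058)&(C[...,2]<.068)
    k=m&(abs(X)<.045)&(Y>0)&(Y<.05)&(abs(X)>.022);print("tip",Y[k].max(),X[k].min(),X[k].max())
    k=m&(Y<-.1)&(abs(X)<.045)&(Y>-.23);print("tail",Y[k].min())
    print("handle x",[(y,(X[k&(abs(Y-y)<.01)].mean()*1e3).round(1)) for y in(-.2,-.15,-.12)],sensors.get_time())
E
python3 -c "
from look import *
look('top4')"
```

```text
((547.5303344726562, 154.64808654785156), (36.68353271484375, 40.15996551513672), 59.1716194152832) 0.08981509418501188
((547.6705322265625, 154.55723571777344), (24.109237670898438, 23.278043746948242), 8.919201850891113) 0.1035455002078669
tip 0.03089584714283016 -0.034525108211647636 0.0343749342073942
tail -0.20341508472956002
handle x [(-0.2, np.float64(-0.9)), (-0.15, np.float64(-0.5)), (-0.12, np.float64(-0.7))] 14.7083
```

View pics/top4.png

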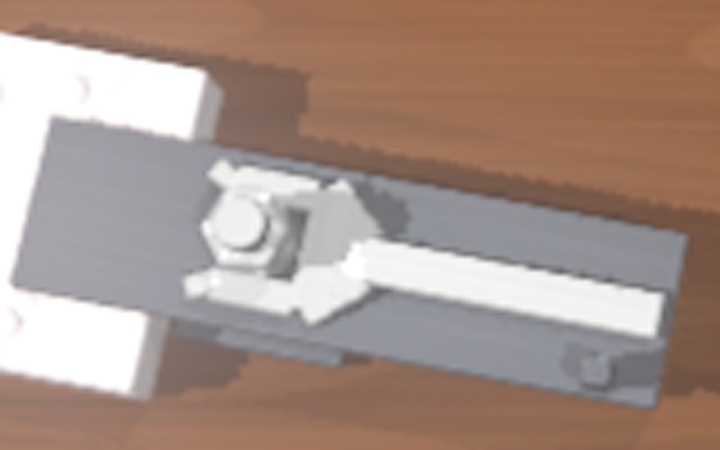

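The top view shows the jaw around the nut, nut centre at crop (240,222). Jaw centre is about 1 mm off the axis and the handle lies clear of the lug at (598,370). The jam-nut flats sit at about −0.8° (mod 60°), which puts the nut about 1.21 rad up. Now I'll grip the jam nut and turn it.

```bash
cat > turn.py <<'E'
from h import *
c=np.array([.5482,.1546])
def tau(): return sensors.get_ft_torque()[2]
def run(a0,a1,fast,z0,z1,stop=1.1):
    a=a0; base=tau(); t=0
    while a>a1:
        st=fast if abs(t)<.35 else np.radians(2)
        a=max(a-st,a1); z=z0+(z1-z0)*(a0-a)/(a0-a1)
        ctrl.set_joints(kinematics.ik((*c,z),quat(a))); t=tau()-base
        print(round(np.degrees(a),1),round(t,3),np.round(sensors.get_contact_force(),1),round(sensors.get_time(),2))
        fast=min(fast,np.radians(5))
        if abs(t)>stop: break
    return a
E
python3 - <<'E'
from turn import *
a=np.radians(59.5)
ctrl.goto((*c,.13),quat(a)); ctrl.move_straight((*c,.0755),rate=.12,force_limit=10)
print(sensors.get_tool_pos(),sensors.get_contact_force())
ctrl.grab(100)
print(sensors.get_gripper_width(),sensors.get_contact_force(),sensors.get_ft_torque(),sensors.get_joint_pos()[5],sensors.get_time())
e=run(a,a-np.radians(55),np.radians(20),.0755,.0745,stop=.8)
E
```

```text
[0.54826663 0.15496587 0.07586971] [-0.16806197  0.72921005 -0.9189344 ]
0.3880505073457447 [-3.79115879 -3.46784852  8.52001795] [-0.98590893  0.89679346  0.01315782] 0.8071175260153189 17.85
39.5 -0.124 [-4.1 -4.1  9. ] 18.27
34.5 -0.056 [-3.8 -3.7  9.7] 18.52
29.5 -0.102 [-4.2 -4.   8.8] 18.77
24.5 -0.102 [-3.9 -4.8  9.9] 19.02
19.5 -0.049 [-4.4 -4.5  8.2] 19.27
14.5 -0.098 [-4.8 -4.7  8.8] 19.52
9.5 -0.146 [-4.2 -5.3  8.3] 19.77
4.5 -0.107 [-4.4 -4.1  9.1] 20.02
```

```bash
python3 - <<'E'
from turn import *
a=np.radians(4.5)
e=run(a,a-np.radians(50),np.radians(4),.0745,.0740,stop=1.25)
ctrl.pause(.5);print(np.degrees(e),sensors.get_ft_torque(),sensors.get_contact_force(),sensors.get_joint_pos()[5],sensors.get_gripper_width())
P=imaging.camera("scene");np.savez("sc5.npz",C=cloud(P),z=P["z_map"])
cv2.imwrite("pics/sc5.png",cv2.resize(P["color"][150:300,250:430,::-1],None,fx=4,fy=4,interpolation=2))
E
```

```text
0.5 0.059 [-4.5 -4.5  8.4] 20.27
-3.5 0.059 [-4.1 -4.6  8.4] 20.52
-7.5 0.007 [-4.6 -4.5  7.4] 20.77
-11.5 -0.012 [-4.  -4.8  8.8] 21.02
-15.5 -0.047 [-4.3 -4.8  8.3] 21.27
-19.5 0.134 [-3.8 -4.3  8. ] 21.52
-23.5 -0.022 [-4.  -5.1  8.1] 21.77
-27.5 0.468 [-3.8 -5.   7.5] 22.02
-29.5 0.78 [-4.2 -4.4  8. ] 22.27
-31.5 0.951 [-5.3 -4.6  9.1] 22.52
-33.5 1.168 [-5.4 -5.9  8.1] 22.77
-35.5 1.39 [-4.5 -5.3  8.9] 23.02
-35.50000000000001 [-1.20288367  0.97010907  1.30214104] [-5.50757282 -5.42563137  8.13862319] 2.462504445715243 0.39230332736500606
```

View pics/sc5.png

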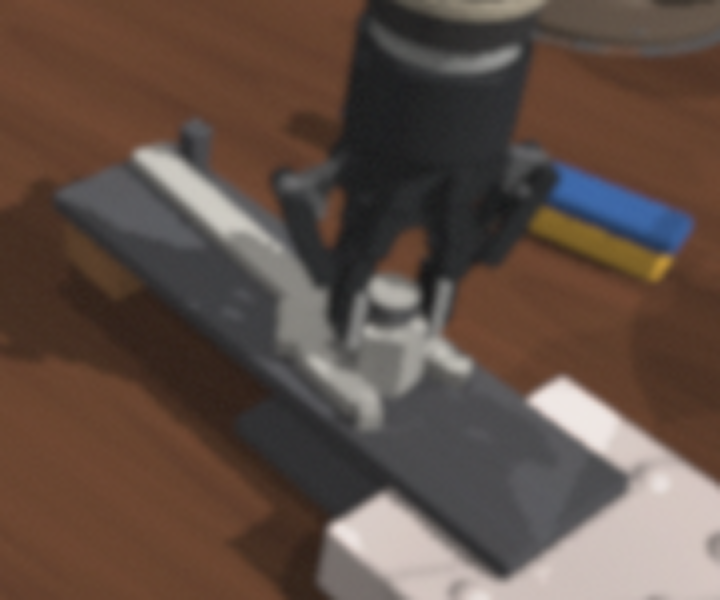

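Torque is up to about 1.3 N m, and the handle end at crop (190,150) is against the lug at (195,140). Now I'll release and look from above.

```bash
python3 - <<'E'
from look import *
ctrl.open_gripper(); p=sensors.get_tool_pos(); ctrl.move_straight((p[0],p[1],.14),rate=.15)
look("top6")
E
```

```text
((547.056884765625, 154.43301391601562), (39.04082107543945, 35.75944900512695), 59.39747619628906) 0.08859683888472614
((547.542236328125, 154.4889373779297), (24.46918487548828, 24.099721908569336), 13.871146202087402) 0.10389441965580082
tip 0.03364776820751366 -0.03428416854845585 0.035663751604917845
tail -0.20214850496959294
handle x [(-0.2, np.float64(-17.8)), (-0.15, np.float64(-14.4)), (-0.12, np.float64(-11.4))] 26.7583
```

View pics/top6.png

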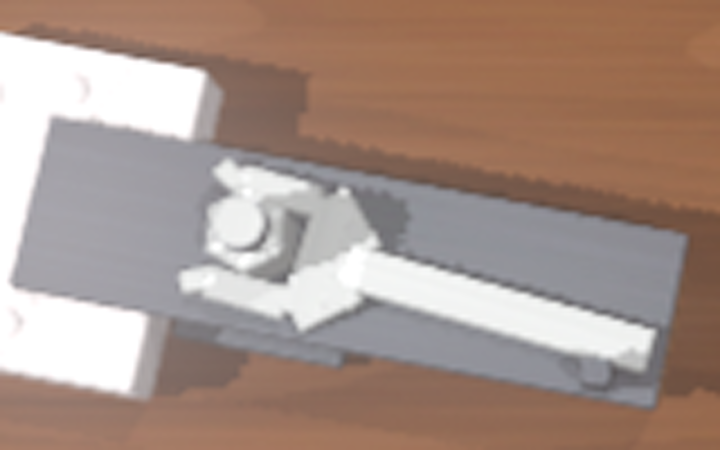

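The top view shows the jam nut seated, its top about 1.2 mm lower. The handle end at crop (625,345) touches the lug at (597,372), and the spanner has turned about 5° clockwise. Now I'll take the spanner off along its own axis and lay it on the bench.

```bash
python3 - <<'E'
from h import *
th=np.radians(10.3);u=np.array([np.sin(th),np.cos(th)]);r=np.array([np.cos(th),-np.sin(th)]);c=np.array([.548,.1543])
g=c-.08*u-.008*r
w=np.radians(79.7-5.0); d=np.array([np.cos(w),np.sin(w)])
ctrl.goto((*g,.13),quat(w-np.pi/2)); ctrl.move_straight((*g,.0565),rate=.12,force_limit=8)
print(sensors.get_tool_pos(),sensors.get_contact_force())
ctrl.grab(60); f=np.array(sensors.get_contact_force());print(sensors.get_gripper_width(),f,sensors.get_ft_torque())
p=np.array(sensors.get_tool_pos())
s=ctrl.move_straight((*(p[:2]-d*.075),p[2]+.0005),rate=.05,force_limit=20)
q=np.array(sensors.get_tool_pos());print(s,(p-q)[:2]@d,sensors.get_contact_force(),sensors.get_ft_torque(),sensors.get_time())
E
```

```text
[0.52616828 0.07727595 0.05706529] [0.23434095 0.30861946 0.18217692]
0.23241935786560125 [ 1.47453041 -1.63640371  4.90963268] [-0.21250357 -0.22172633  0.05872064]
True 0.00011291956114158884 [0.42905617 1.59666958 2.96939925] [ 0.37932343 -0.12965232 -0.00576119] 30.65
```

```bash
python3 - <<'E'
from h import *
w=np.radians(79.7-5.0); d=np.array([np.cos(w),np.sin(w)])
p=np.array(sensors.get_tool_pos())
print(ctrl.move_straight((p[0],p[1],p[2]+.003),rate=.02,force_limit=25),sensors.get_tool_pos()-p,sensors.get_contact_force())
for k in range(3):
    s=ctrl.move_straight((*(p[:2]-d*.075),p[2]+.003),rate=.04,force_limit=30)
    q=np.array(sensors.get_tool_pos());print(s,(p-q)[:2]@d,sensors.get_contact_force(),sensors.get_ft_torque(),sensors.get_gripper_width(),sensors.get_time())
    if not s: break
E
```

```text
False [-9.66033679e-05  1.71120539e-04  1.56224914e-03] [ 5.0508127   1.54980847 -9.82320334]
True -2.248828763612512e-05 [ 3.81489233  4.2291077  -7.06607852] [ 0.51659953 -0.93638812 -0.16091793] 0.23042504412009546 31.5
False 0.07484237615490714 [-0.07336183 -0.83520345 -3.93421123] [-0.15003854 -0.00326166  0.01536648] 0.22942287505550704 33.5167
```

```bash
python3 - <<'E'
from look import *
p=np.array(sensors.get_tool_pos())
ctrl.move_straight((p[0],p[1],.13),rate=.12)
t=np.radians(87.9); d=np.array([np.cos(t),np.sin(t)]); g=np.array([.453,-.1985])-.08*d
ctrl.goto((*g,.13),quat(t-np.pi/2)); ctrl.move_straight((*g,.02),rate=.12)
print(ctrl.move_straight((*g,.0045),rate=.03,force_limit=5),sensors.get_tool_pos(),sensors.get_contact_force())
ctrl.open_gripper(); ctrl.move_straight((*g,.13),rate=.15)
ctrl.set_joints([1.311,0.126,-0.04,1.405,0,1.571])
P=imaging.camera("top");C=cloud(P);z=P["z_map"]
cv2.imwrite("pics/top7.png",cv2.resize(P["color"][110:260,90:420,::-1],None,fx=2.4,fy=2.4,interpolation=2))
j,d0,L,lat=span_fit(C,z,(.38,.53,-.45,-.12),.005,.02);print(j,d0,L,lat)
q=C[(z>0)&(abs(C[...,0]-.45)<.04)&(C[...,1]<-.15)&(C[...,1]>-.42)];print(q[:,2].max())
R=np.hypot(C[...,0]-.548,C[...,1]-.154)
for lo,hi in((.084,.096),(.060,.0745)):
    q=C[(z>0)&(C[...,2]>lo)&(C[...,2]<hi)&(R<.03)]; print(len(q),cv2.minAreaRect((q[:,:2]*1000).astype(np.float32)),np.median(q[:,2]))
print(sensors.get_time())
E
```

```text
True [ 0.44988531 -0.27839717  0.0050971 ] [-1.81077606  0.56776323  2.83186227]
[ 0.45256579 -0.19669653] [0.03507868 0.99938455] 0.2337376705946153 (np.float64(-0.03648318538281102), np.float64(0.03563300449545307))
0.017565924521603993
122 ((546.9071655273438, 154.3419189453125), (40.601593017578125, 35.40010070800781), 65.01791381835938) 0.08804609720142076
34 ((539.25341796875, 149.21722412109375), (16.833290100097656, 39.963809967041016), 34.94137954711914) 0.06695615743912753
41.6083
```

View pics/top7.png

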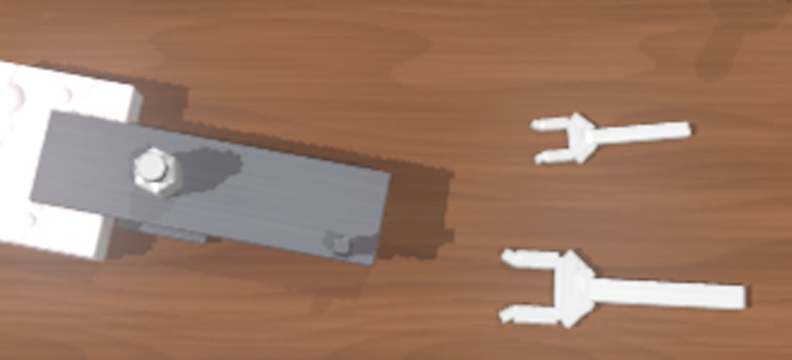

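The top view shows the large spanner flat on the bench (crop 500–748, y≈290). The small spanner hasn't moved, and the jam-nut top is at 88.0 mm, the seated height. Handing in.

```bash
python3 -c "
from h import *
print(ctrl.job_done())"
```

```text
the job is handed in; nothing more can be done
None
```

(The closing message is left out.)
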